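Switch off the fan at its child-safe knob

TASK

The power has gone and the desk fan was left switched on: set its child-safe speed knob to off before the power returns. Pull the blue knob out as far as it comes, keep it out and turn it anticlockwise until its white pointer is at the red ring, then push it fully home so that it locks there, and let go. Do not shift or tip the fan or lean on its guard, and leave the other things as they are.

Things in the scene. Friction and masses are not known exactly. Their poses are not given: they have to be found in the camera images.
- fan: White plastic desk fan, about 2.5 kg, 400 mm tall, loose on rubber feet: it slides, lifts or tips if pushed or pulled hard (keep to 12 N). Origin on the table under the base; x to its back (its front, -x, faces the robot's right), z up. Base x -120 to 135 mm, y -95 to 95 mm, 90 mm high. Column 40 mm across at x = 100 mm.
- fan_guard: The fan's round wire guard, 230 mm across, at its front: in the fan's frame x -2 to 83 mm, z 172 to 402 mm, with the motor (120 mm across) behind it to x = 173 mm. It stands above and behind the knob. Origin at the middle of its front face, x axis to the back.
- deck_axis (a point): Where the knob's axis meets the fan's flat sloping front deck. z axis = the deck's normal and knob's axis, outward, 32 degrees from vertical towards the fan's front; x axis up the slope to the fan's back. Deck: 118 mm along x, 180 mm wide. In the fan's frame this point is (-70, 0, 59) mm. A black toggle 15 mm high stands on the deck at y = 66 mm.
- off_mark (a point): The red ring (13 mm across) printed on the deck: off. It lies 42.5 mm up the slope from the knob's axis. One, two and three white dots follow clockwise round the knob at steps of 55 degrees (0.96 rad).
- knob_grip (a point): Point on the blue speed knob's axis where to grip, moving with the knob; z outward along the axis, x along the grip bar to its white pointer end. Disc 60 mm across, 9 mm thick, 2 mm above the deck when home; on it a bar 60 mm long, 15 mm thick, 33 mm high, white stripe on the pointer half. This point: 25 mm above the disc's face, 8 mm below the bar's top; 36 mm above the deck when home.
- knob_shaft (a joint): How far the knob is pulled out along its axis: 0 home and locked, 0.016 m fully out (stop). It stays where it is left; sliding friction 3.5 N. An orange collar shows below the knob when it is out.
- speed_knob (a joint): Knob angle, rad: 0 at the red ring (off), growing clockwise seen facing it: 0.96, 1.92, 2.88 = one, two, three dots; starts locked at two or three. Turns only when out over 13 mm (friction 0.05 N m); stops 0.08 beyond off and three dots. Goes home only at these four: within 0.1 rad freely, within 0.2 if free to turn while pushed at 9 N (round-edged lock).
- hairbrush: dark wooden hairbrush, 225 mm long, 62 mm wide, 29 mm high, lying bristles up; origin under it where handle meets head, its x axis towards the head (head to +105 mm, handle to -124 mm). Bystander near the fan.
- key_ring: steel key ring with three keys and a red tag, lying flat, about 140 mm across, 5 mm high; origin at the ring's centre. Bystander near the fan.
- incense_holder: blue ceramic dish, 104 mm across, 34 mm high, with an incense stick in it that leans towards its x axis and reaches 212 mm high; origin under the dish's centre. Bystander near the fan.
- tub_low: lower one of two stacked clear storage tubs with blue lids, 310 x 220 x 147 mm each; origin centre of its underside. Bystander.
- tub_top: upper tub, standing on the lower one; origin centre of its underside. Bystander.
- radio: black portable radio, 75 x 230 mm, 160 mm high with its handle; origin centre of its underside. Bystander.

How it is judged:
On the way, in this order (a step that is already met when the one before it is completed fails the run):
1. the knob is pulled out (over 13 mm) before it is turned (value of joint knob_shaft above 0.013 m and value of joint speed_knob above 1.6 rad), for 0.1 s.
2. with the knob out, it is turned to the off mark (within 0.3 rad; the lock guides it from there) (value of joint knob_shaft above 0.006 m and value of joint speed_knob below 0.3 rad), for 0.1 s.
At the end, for the whole second after the job is handed in: The knob is home (within 3 mm) at the off mark (within 0.15 rad); the fan stands upright and still within 25 mm of where it stood; every bystander lies within 20 mm of where it was (value of joint knob_shaft below 0.003 m and value of joint speed_knob between -0.15 and 0.15 rad and distance of fan from where it was at the start of the episode below 0.025 m and angle between fan's own z axis and vertical below 0.05 rad and linear speed of fan below 0.02 m/s and distance of each of hairbrush, key_ring, incense_holder, tub_low, tub_top, radio from where it was at the start of the episode below 0.02 m); the robot touches nothing.
It fails at once if the fan is shifted more than 25 mm or tipped more than 0.1 rad (distance of fan from where it was at the start of the episode above 0.025 m or angle between fan's own z axis and vertical above 0.1 rad).
It fails at once if the fan's guard is pressed with more than 15 N (contact force between fan_guard and anything else above 15 N).
It fails at once if another thing is moved more than 20 mm (distance of any of hairbrush, key_ring, incense_holder, tub_low, tub_top, radio from where it was at the start of the episode above 0.02 m).
It also fails if it takes over 72 s, if anything falls off the work surface, if the arm or the gripper's body presses on something with over 40 N, if the wrist force passes 120 N, or if a joint passes its speed limit or range.

ROBOT

A 6-joint arm with a two-finger parallel gripper is mounted at the origin on the work surface. World frame = base frame: x ahead of the robot, y to its left, z up, the work surface at z = 0. Lengths are in m, angles in rad, forces in N, time in s.
With the tool pointing down it reaches from about 0.4 to 0.825 m from the base axis. Payload 7 kg.
Tool frame: the origin (TCP) lies midway between the tips of the shut fingers; the grasp point (between the pads) lies 19 mm behind it (r.grip_point_offset is the distance from the TCP to the grasp point, in m); z points along the fingers, y is the line along which they close (so a half turn about z gives the same grasp; the last joint's range is limited). The gripper opens to 85 mm and grips with 20 to 120 N. Pads are 22 mm wide; open, the fingers measure 114 mm over their backs; the gripper's body (76 mm by 85 mm) begins 54 mm behind the grasp point. The pads swing forward as they close: fully open they stand 13 mm farther back than shut.
Start: joints at [-0.972, 0.359, 0.012, 0, -1.224, -0.288], TCP at [0.206, -0.643, 0.231] pointing down, gripper open.
Joint ranges: [-3.07, 3.07], [-1.43, 2.12], [-1.02, 1.25], [-3.03, 1.67], [-3.05, -0], [-3.03, 3.03]. Speed limits (rad/s): [2.39, 2.39, 3.01, 3.14, 3.14, 3.14].

INTERFACE

Orientations are given as a unit quaternion [w, x, y, z].
In Python, from bench import r, vision, kin, status gives the robot as it stands (r), with the cameras (vision), the kinematics (kin) and the readings (status). Calls block until the motion is done:
- r.move_to(position, orientation): joint-space move of the TCP to a pose.
- r.line_to(position, attitude=None, max_speed=0.15): straight line of the TCP; attitude=None keeps the orientation; max_speed is the mean speed in m/s.
- r.move_joints(angles): joint-space move.
- r.move_gripper(opening, force=None): finger opening in m; force is the grip in N (None keeps the last); returns when the fingers have stopped.
- r.sleep(seconds).
- kin.ik(position, orientation): joint angles nearest the present ones, or None.
- status.get_obs(): the state.
- vision.get_image(name): name is "side" or "top" or "wrist"; returns a dict with "image" (420x560x3 uint8, red, green, blue), "fov_y" (degrees; the focal length in pixels is half the picture's height over the tangent of half this angle, whatever the lens; pixels are square), "cx", "cy" (the principal point, pixels), "k1" (the pictures are not rectified: a ray, as slopes to the right and down, at radius r is drawn at 1 + k1 r^2 times it, then the intrinsics apply), "T" (4x4, takes a point from camera to world coordinates). Camera axes: x right, y down, z forward; pixel columns grow to the right and rows downward; lengths in m; the calibration is good to about 2 mm. A picture is of the moment at which its call begins. There is no depth.
A pose or a line that the arm cannot do raises r.Unreachable and nothing moves.
- r.hand_in(): hands the job in; it is judged then, once.
The state is a dict: "t": time; "joint_positions": joint angles; "joint_vel": joint speeds; "effort": joint torques, N m; "eef_pos": TCP position; "tcp_rot": TCP orientation; "ft_force": force on the tool from outside, world axes, zero at the start; "wrist_torque": the same for the moment, N m; "width": finger opening in m; "grasp_force": force on a finger pad.
Only numpy, scipy, OpenCV 4.12 (cv2) and the standard library are available. Lean on these libraries where they do the work, as an engineer would, in place of code of your own. Each camera call takes 0.05 s, during which the arm holds its last target. There are 200 camera calls.

## Working session

There is one attempt and no reset: what is moved stays moved. The work goes in short steps, each a Python script; the robot and the scene stay as the last script left them, time stands still between calls to the robot, and variables do not carry over. Pictures are saved under pics/ and viewed, at most 10 in all, crops included, and the job is handed in when it is done.

```bash
ls; mkdir -p pics
python3 - <<'E'
from bench import r, vision, kin, status
import cv2,numpy as np,pickle
d={}
for n in("side","top","wrist"):
    im=vision.get_image(n); d[n]=im
    cv2.imwrite(f"pics/{n}0.png",im["image"][:,:,::-1])
    print(n,im["fov_y"],im["cx"],im["cy"],im["k1"],np.round(im["T"],3).tolist())
pickle.dump(d,open("d0.pkl","wb"))
o=status.get_obs();print(o["t"],o["tcp_rot"],o["ft_force"])
E
```

```text
bench.py
pics
side 50.903402166656086 282.1625108478315 213.3123422995633 -0.04206290229274506 [[0.872, 0.342, -0.351, 1.154], [0.49, -0.577, 0.653, -0.931], [0.02, -0.741, -0.671, 1.165], [0.0, 0.0, 0.0, 1.0]]
top 53.26001919113518 285.59609545673345 204.15092542129983 -0.0017839678037709686 [[-0.025, -0.985, 0.17, 0.439], [-1.0, 0.025, -0.003, 0.004], [-0.001, -0.17, -0.985, 1.29], [0.0, 0.0, 0.0, 1.0]]
wrist 67.05275026623613 283.1128195968447 209.175053716967 -0.0603468373584439 [[-0.306, 0.91, 0.28, 0.136], [0.952, 0.291, 0.092, -0.666], [0.002, 0.295, -0.955, 0.372], [0.0, 0.0, 0.0, 1.0]]
0.15 [-1.63633773e-04 -1.54715517e-01  9.87958860e-01  6.11581792e-04] [-0.36153517  0.04433485  0.29189276]
```

View pics/side0.png

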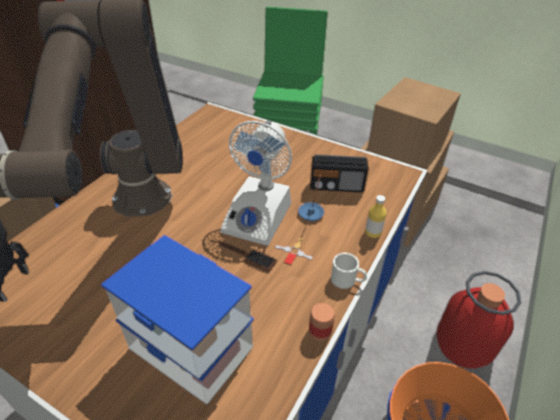

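View pics/top0.png

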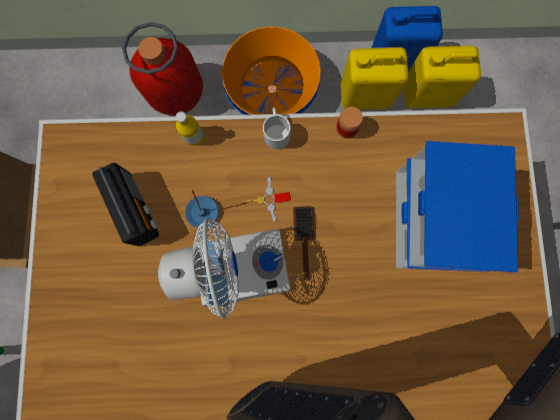

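The side view shows the knob at about (248,218), on the fan's sloping deck. The top view shows it at about (267,262), with the fan's front facing right (-y). I'll zoom in on both.

```bash
cat > h.py <<'E'
import numpy as np,cv2
from scipy.optimize import least_squares
from scipy.spatial.transform import Rotation as R
def foc(c): return c["image"].shape[0]/2/np.tan(np.radians(c["fov_y"])/2)
def K(c): f=foc(c); return np.array([[f,0,c["cx"]],[0,f,c["cy"]],[0,0,1.]])
def proj(c,P):
    T=np.linalg.inv(c["T"]); 
    return cv2.projectPoints(np.atleast_2d(P).astype(float),cv2.Rodrigues(T[:3,:3])[0],T[:3,3],K(c),np.array([c["k1"],0,0,0.]))[0][:,0]
def tri(obs):
    x0=np.array([.43,.0,.09])
    s=least_squares(lambda p:np.concatenate([proj(c,p)[0]-u for c,u in obs]),x0)
    return s.x,np.abs(s.fun).max()
def fanT(p):
    T=np.eye(4);T[:3,:3]=R.from_euler('z',p[2]).as_matrix();T[:2,3]=p[:2];return T
def deckT(p):
    D=np.eye(4);t=np.radians(32);z=[-np.sin(t),0,np.cos(t)];x=[np.cos(t),0,np.sin(t)]
    D[:3,:3]=np.array([x,np.cross(z,x),z]).T;D[:3,3]=[-.07,0,.059];return fanT(p)@D
E
python3 - <<'E'
import pickle,cv2,numpy as np
from h import *
d=pickle.load(open("d0.pkl","rb"))
a=d["side"]["image"][165:265,195:295];b=d["top"]["image"][210:310,220:320]
m=np.hstack([cv2.resize(i,(400,400),interpolation=cv2.INTER_CUBIC) for i in(a,b)])
cv2.imwrite("pics/crop0.png",m[:,:,::-1])
print(tri([(d["side"],(248,218)),(d["top"],(267,262))]))
E
```

```text
(array([0.48117138, 0.05759784, 0.06138163]), np.float64(0.1434356415113598))
```

View pics/crop0.png

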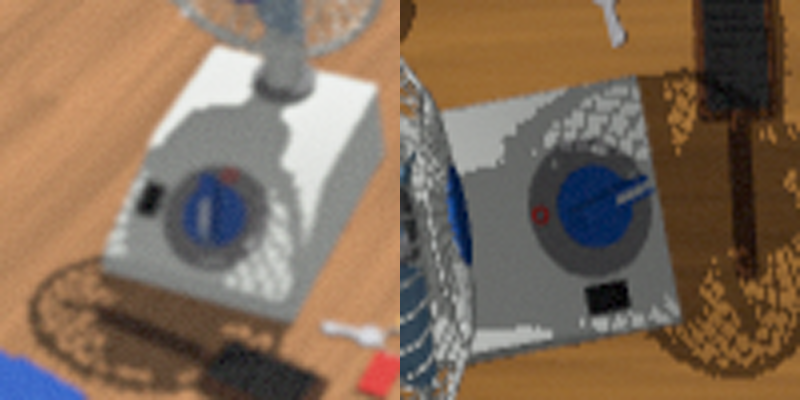

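The crops show the knob centred at about (595,205) in the right half. Its white pointer faces the fan's front, nearly opposite the red ring at (540,215), so it looks like three dots. Next I'll fit the fan pose and plan the wrist views.

```bash
cat >> h.py <<'E'
def toolR(p,ang,flip=0):
    "tool attitude gripping bar whose pointer is at knob angle ang (clockwise from up-slope)"
    D=deckT(p)[:3,:3]; b=D@np.array([np.cos(ang),-np.sin(ang),0])*(-1 if flip else 1)
    z=-D[:,2]; y=np.cross(z,b)
    return np.array([b,y,z]).T
def q(M): return R.from_matrix(M).as_quat(scalar_first=True)
E
python3 - <<'E'
import pickle
from h import *
from bench import r, vision, kin, status
d=pickle.load(open("d0.pkl","rb"))
s,t=d["side"],d["top"]
cs=lambda x,y:(195+x/4-.4,165+y/4-.4); ct=lambda x,y:(220+(x-400)/4-.4,210+y/4-.4)
off=lambda p:(deckT(p)@[.0425,0,0,1])[:3]
print("ring tri",tri([(s,cs(230,176)),(t,ct(540,215))]))
F=lambda p,v:(fanT(p)@[*v,1])[:3]
obs=[(s,cs(230,176),off),(t,ct(540,215),off),(t,ct(635,75),lambda p:F(p,(-.12,-.095,.028))),(t,ct(680,320),lambda p:F(p,(-.12,.095,.028))),
 (t,ct(595,207),lambda p:(deckT(p)@[0,0,.011,1])[:3]),(s,cs(212,212),lambda p:(deckT(p)@[0,0,.011,1])[:3])]
res=lambda p:np.concatenate([proj(c,f(p))[0]-u for c,u,f in obs])
z=least_squares(res,[.47,.13,1.74]);p=z.x;print(p,np.round(z.fun,1))
np.save("p0.npy",p)
T=d["wrist"]["T"];o=status.get_obs();M=R.from_quat(o["tcp_rot"],scalar_first=True).as_matrix()
C=np.eye(4);C[:3,:3]=M.T@T[:3,:3];C[:3,3]=M.T@(T[:3,3]-o["eef_pos"]);print(np.round(C,3).tolist())
D=deckT(p)
for a in np.arange(-.2,3.15,.25):
  for f in(0,1):
    M=toolR(p,a,f)
    out=[]
    for h in(.036-.019,.036,.12):
        j=kin.ik((D@[0,0,h,1])[:3],q(M)); out.append(None if j is None else np.round(j,2).tolist())
    print(round(a,2),f,out[0],out[2])
E
```

```text
ring tri (array([0.47762111, 0.09235608, 0.0794888 ]), np.float64(0.14715673104024063))
[0.47184451 0.12680648 1.73097245] [ 0.2 -0.6 -0.3  0.2 -0.1 -0.7  0.3  1.   0.6 -0.4  0.3  0.2]
[[-0.0, -0.955, -0.295, 0.074], [1.0, -0.0, 0.001, -0.0], [-0.001, -0.295, 0.955, -0.141], [0.0, 0.0, 0.0, 1.0]]
-0.2 0 [0.02, 0.36, -0.29, -0.63, -1.1, -2.45] [-0.07, 0.28, -0.18, -0.57, -1.3, -2.5]
-0.2 1 [0.02, 0.36, -0.29, -0.63, -1.1, 0.69] [-0.07, 0.28, -0.18, -0.57, -1.3, 0.64]
0.05 0 [0.02, 0.36, -0.29, -0.63, -1.1, -2.7] [-0.07, 0.28, -0.18, -0.57, -1.3, -2.75]
0.05 1 [0.02, 0.36, -0.29, -0.63, -1.1, 0.44] [-0.07, 0.28, -0.18, -0.57, -1.3, 0.39]
0.3 0 [0.02, 0.36, -0.29, -0.63, -1.1, -2.95] [-0.07, 0.28, -0.18, -0.57, -1.3, -3.0]
0.3 1 [0.02, 0.36, -0.29, -0.63, -1.1, 0.19] [-0.07, 0.28, -0.18, -0.57, -1.3, 0.14]
0.55 0 None None
0.55 1 [0.02, 0.36, -0.29, -0.63, -1.1, -0.06] [-0.07, 0.28, -0.18, -0.57, -1.3, -0.11]
0.8 0 [0.02, 0.36, -0.29, -0.63, -1.1, 2.83] [-0.07, 0.28, -0.18, -0.57, -1.3, 2.78]
0.8 1 [0.02, 0.36, -0.29, -0.63, -1.1, -0.31] [-0.07, 0.28, -0.18, -0.57, -1.3, -0.36]
1.05 0 [
[... 849 characters left out ...]
, -1.61]
2.3 0 [0.02, 0.36, -0.29, -0.63, -1.1, 1.33] [-0.07, 0.28, -0.18, -0.57, -1.3, 1.28]
2.3 1 [0.02, 0.36, -0.29, -0.63, -1.1, -1.81] [-0.07, 0.28, -0.18, -0.57, -1.3, -1.86]
2.55 0 [0.02, 0.36, -0.29, -0.63, -1.1, 1.08] [-0.07, 0.28, -0.18, -0.57, -1.3, 1.03]
2.55 1 [0.02, 0.36, -0.29, -0.63, -1.1, -2.06] [-0.07, 0.28, -0.18, -0.57, -1.3, -2.11]
2.8 0 [0.02, 0.36, -0.29, -0.63, -1.1, 0.83] [-0.07, 0.28, -0.18, -0.57, -1.3, 0.78]
2.8 1 [0.02, 0.36, -0.29, -0.63, -1.1, -2.31] [-0.07, 0.28, -0.18, -0.57, -1.3, -2.36]
3.05 0 [0.02, 0.36, -0.29, -0.63, -1.1, 0.58] [-0.07, 0.28, -0.18, -0.57, -1.3, 0.53]
3.05 1 [0.02, 0.36, -0.29, -0.63, -1.1, -2.56] [-0.07, 0.28, -0.18, -0.57, -1.3, -2.61]
```

Run:
```python
import pickle
from h import *
from bench import r, vision, kin, status
p=np.load("p0.npy");D=deckT(p)
o=status.get_obs()
r.line_to([.206,-.55,.45],max_speed=.3)
M=toolR(p,2.88,1)
r.move_to((D@[0,0,.36,1])[:3],q(M))
r.move_to((D@[0,0,.14,1])[:3],q(M))
A=vision.get_image("wrist")
r.move_to((D@[0,0,.14,1])[:3],q(toolR(p,1.3,1)))
B=vision.get_image("wrist")
pickle.dump((A,B),open("d1.pkl","wb"))
o=status.get_obs();print(o["t"],o["eef_pos"],o["joint_positions"])
m=np.hstack([i["image"] for i in(A,B)])
for k,c in enumerate((A,B)):
    print(proj(c,(D@[0,0,.044,1])[:3]),proj(c,(D@[.0425,0,0,1])[:3]))
cv2.imwrite("pics/w1.png",cv2.resize(m,(800,300),interpolation=cv2.INTER_AREA)[:,:,::-1])
```

```text
5.3667 [ 0.49503952 -0.01573055  0.17794904] [-0.08986391  0.27372509 -0.15149344 -0.55592765 -1.33774245 -0.86631037]
[[281.021052   208.92099954]] [[293.60848789 150.00783277]]
[[284.68410041 210.19603877]] [[328.40284878 207.67899592]]
```

View pics/w1.png

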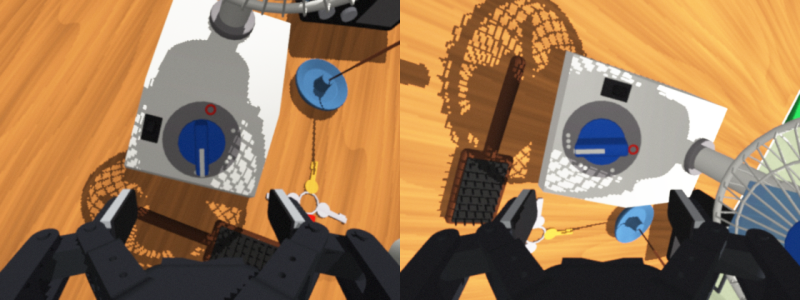

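In both views the blue bar lies opposite the red ring, with the white pointer on the fan's front side: A knob about (202,145), ring (210,110); B knob about (600,145), ring (633,149). I'll enlarge both to refine the pose.

Run:
```python
import pickle
from h import *
A,B=pickle.load(open("d1.pkl","rb"))
a=A["image"][130:270,210:350];b=B["image"][130:270,210:350]
m=np.hstack([cv2.resize(i,(400,400),interpolation=cv2.INTER_CUBIC) for i in(a,b)])
cv2.imwrite("pics/w1c.png",m[:,:,::-1])
for c in(A,B):
    hs=cv2.cvtColor(c["image"],cv2.COLOR_RGB2HSV)
    k=((hs[...,0]<8)|(hs[...,0]>172))&(hs[...,1]>130)&(hs[...,2]>80)
    k[:130]=0;k[270:]=0;k[:,:210]=0;k[:,350:]=0
    n,l,st,ce=cv2.connectedComponentsWithStats(k.astype(np.uint8))
    print([(st[i].tolist(),ce[i].round(1).tolist()) for i in range(1,n) if st[i,4]>5])
```

```text
[([287, 146, 16, 15, 135], [294.5, 153.0])]
[([320, 202, 14, 15, 116], [326.3, 208.9])]
```

View pics/w1c.png

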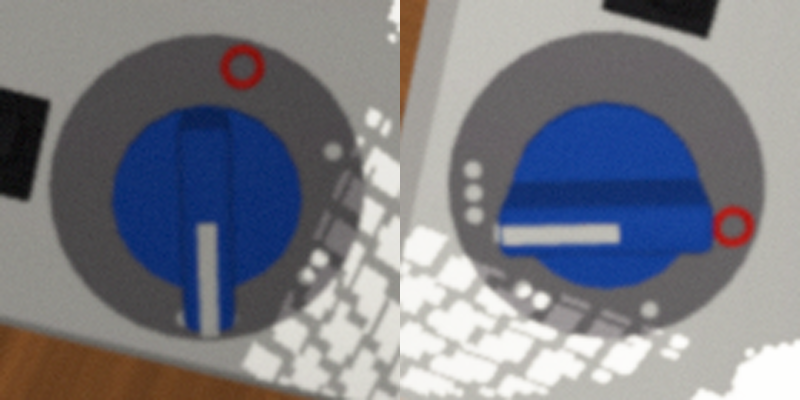

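Run:
```python
import pickle
from h import *
A,B=pickle.load(open("d1.pkl","rb"));s=2.857
ca=lambda x,y:(210+x/s-.35,130+y/s-.35); cb=lambda x,y:(210+(x-400)/s-.35,130+y/s-.35)
print("ring",tri([(A,(294.5,153)),(B,(326.3,208.9))]),"tip",tri([(A,ca(209,333)),(B,cb(500,235))]),"mid",tri([(A,ca(206,224)),(B,cb(620,235))]))
def pt(v): return lambda p:(deckT(p)@[*v,1])[:3]
tip=pt((.030*np.cos(2.88),-.030*np.sin(2.88),.044))
obs=[(A,(294.5,153),pt((.0425,0,0))),(B,(326.3,208.9),pt((.0425,0,0))),(A,ca(208,187),pt((0,0,0))),(B,cb(607,187),pt((0,0,0))),
 (A,ca(209,335),tip),(B,cb(498,235),tip)]
z=least_squares(lambda p:np.concatenate([proj(c,f(p))[0]-u for c,u,f in obs]),np.load("p0.npy"));print(z.x,np.round(z.fun,1))
np.save("p1.npy",z.x);D=deckT(z.x)
print("pred ring",D@[.0425,0,0,1],"tip",tip(z.x),"mid",D@[0,0,.044,1],"grip",D@[0,0,.036,1])
for c,f in((A,ca),(B,cb)):
    print((proj(c,(D@[0,0,.044,1])[:3])-np.array([210,130]))*s)
```

```text
ring (array([0.47892752, 0.09067078, 0.08220923]), np.float64(0.09831837434080626)) tip (array([0.5002527 , 0.01050384, 0.08124075]), np.float64(0.05696507819155272)) mid (array([0.48688919, 0.03470083, 0.09938301]), np.float64(0.010809623962870774))
[0.47283189 0.1251045  1.73860199] [-0.3 -0.9  0.3 -0.4 -0.4  1.9  0.4  1.9 -0.3 -0.4  0.2 -0.3]
pred ring [0.47850352 0.09162353 0.08152157 1.        ] tip [0.50017178 0.01016394 0.08095738] mid [0.48841753 0.03309881 0.09631412 1.        ] grip [0.48770948 0.03727862 0.08952973 1.        ]
[[206.39298085 232.99184793]]
[[206.55412016 233.47343397]]
```

Run:
```python
from h import *
from bench import r, vision, kin, status
p=np.load("p1.npy");D=deckT(p);Q=q(toolR(p,2.88,1))
P=lambda h:(D@[0,0,h,1])[:3]
f=lambda o:np.round(D[:3,:3].T@o["ft_force"],1).tolist()
r.move_to(P(.14),Q); r.sleep(.3); o=status.get_obs(); print(f(o))
r.line_to(P(.018),Q,max_speed=.06); o=status.get_obs(); print(f(o),np.linalg.norm(o["eef_pos"]-P(.018)))
for w in(.04,.022,.018):
    r.move_gripper(w,20); o=status.get_obs(); print(w,o["width"],f(o),o["grasp_force"])
r.move_gripper(.0,40); r.sleep(.2);o=status.get_obs(); print(o["width"],f(o),np.round(o["wrist_torque"],2),o["grasp_force"],o["t"])
```

```text
[-0.7, 0.1, 0.4]
[0.2, 0.4, 0.3] 0.0002737162425045046
0.04 0.04018467266041223 [1.2, -0.4, 0.3] 0.0
0.022 0.021945655467480722 [-0.7, -1.0, -0.4] 0.0
0.018 0.017969209296018057 [0.4, -0.2, -0.0] 0.0
0.01409121331845531 [0.3, 4.1, 4.9] [-2.01  1.08  0.85] 42.51702547073364 10.7083
```

Gripped on the 15 mm bar with only a 4 N side load. Now I'll pull it out in small steps while watching the force.

Run:
```python
from h import *
from bench import r, vision, kin, status
p=np.load("p1.npy");D=deckT(p);Q=q(toolR(p,2.88,1))
P=lambda h:(D@[0,0,h,1])[:3]
f=lambda o:np.round(D[:3,:3].T@o["ft_force"],1)
for k in range(2,21,1):
    r.line_to(P(.018+k/1000),Q,max_speed=.02); o=status.get_obs();F=f(o)
    e=np.linalg.inv(D)@[*o["eef_pos"],1]
    if k%2==0 or k>13: print(k,F.tolist(),np.round((e[:3]-[0,0,.018])*1000,1).tolist(),round(o["width"],4))
    if F[2]<-9: break
print(o["t"]);im=vision.get_image("side")["image"];cv2.imwrite("pics/s2.png",cv2.resize(im[165:265,195:295],(400,400),interpolation=2)[:,:,::-1])
```

```text
2 [-1.6, 4.3, -0.1] [-0.1, 0.6, 1.7] 0.014
4 [-3.0, 6.1, -3.6] [-0.1, 0.6, 3.8] 0.0143
6 [-1.2, 5.6, -3.3] [-0.0, 0.5, 6.0] 0.0144
8 [-2.2, 5.5, -2.6] [-0.1, 0.5, 8.0] 0.0144
10 [-2.7, 6.4, -2.3] [-0.1, 0.6, 10.0] 0.0141
12 [-2.6, 6.1, -2.7] [-0.1, 0.6, 12.0] 0.0141
14 [-3.3, 5.0, -3.6] [-0.0, 0.6, 14.0] 0.0146
15 [-3.0, 5.2, -2.2] [-0.0, 0.6, 15.0] 0.0145
16 [-3.0, 5.4, -3.0] [-0.1, 0.6, 16.0] 0.0141
17 [-2.4, 3.3, -9.4] [0.1, -0.0, 16.7] 0.0141
14.7083
```

View pics/s2.png

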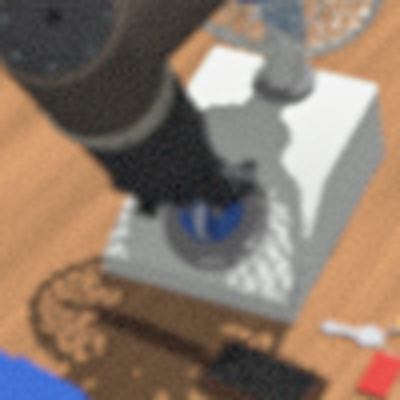

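The knob is at its stop at about 16 mm and the fan hasn't moved. Now I'll turn it anticlockwise, with small lateral compliance.

Run:
```python
from h import *
from bench import r, vision, kin, status
p=np.load("p1.npy");D=deckT(p)
f=lambda o:D[:3,:3].T@o["ft_force"]
c=np.array([0,0,.018+.0157])
for i,a in enumerate(np.append(np.arange(2.88,0,-.12),0)):
    r.line_to((D@[*c,1])[:3],q(toolR(p,a,1)),max_speed=.03); o=status.get_obs();F=f(o)
    c[:2]+=np.clip(F[:2]*5e-5,-3e-4,3e-4)
    if F[2]<-6: c[2]-=2e-4
    e=np.linalg.inv(D)@[*o["eef_pos"],1]
    if i%3==0 or a<.2: print(round(a,2),F.round(1).tolist(),np.round((e[:3]-[0,0,.018])*1000,1).tolist(),np.round((c*1000),2).tolist(),round(o["width"],4),"tau",round(float(D[:3,2]@o["wrist_torque"]),2))
    if np.linalg.norm(F)>14: print("stop",a,F);break
np.save("c.npy",c)
o=status.get_obs();print(o["t"]);im=vision.get_image("top")["image"];im2=vision.get_image("side")["image"]
m=np.hstack([cv2.resize(x,(400,400),interpolation=2) for x in(im2[165:265,195:295],im[210:310,220:320])]);cv2.imwrite("pics/s3.png",m[:,:,::-1])
```

```text
2.88 [-2.8, 4.9, -3.5] [-0.2, -0.1, 16.0] [-0.14, 0.24, 33.7] 0.0143 tau 0.08
2.52 [-0.2, 2.5, -0.7] [-0.1, -0.1, 16.0] [-0.38, 0.6, 33.7] 0.014 tau 0.1
2.16 [2.3, -0.5, -0.0] [-0.1, -0.1, 16.0] [-0.13, 0.51, 33.7] 0.0137 tau 0.08
1.8 [0.9, -3.0, 3.3] [0.0, -0.1, 15.9] [0.15, 0.03, 33.7] 0.0144 tau -0.01
1.44 [0.8, -2.1, 3.7] [0.2, -0.1, 15.7] [0.36, -0.32, 33.7] 0.0143 tau 0.0
1.08 [-1.1, 0.6, 1.5] [0.3, -0.1, 15.6] [0.3, -0.42, 33.7] 0.0144 tau 0.08
0.72 [0.2, 0.4, 3.0] [0.4, -0.0, 15.6] [0.39, -0.33, 33.7] 0.0142 tau 0.0
0.36 [0.7, 2.3, 1.4] [0.5, 0.1, 15.6] [0.5, -0.01, 33.7] 0.0143 tau 0.03
0.12 [-0.6, 1.0, -0.1] [0.5, 0.2, 15.6] [0.51, 0.13, 33.7] 0.0143 tau 0.07
0.0 [0.2, 3.0, 0.4] [0.5, 0.2, 15.6] [0.52, 0.29, 33.7] 0.0142 tau 0.07
21.4083
```

View pics/s3.png

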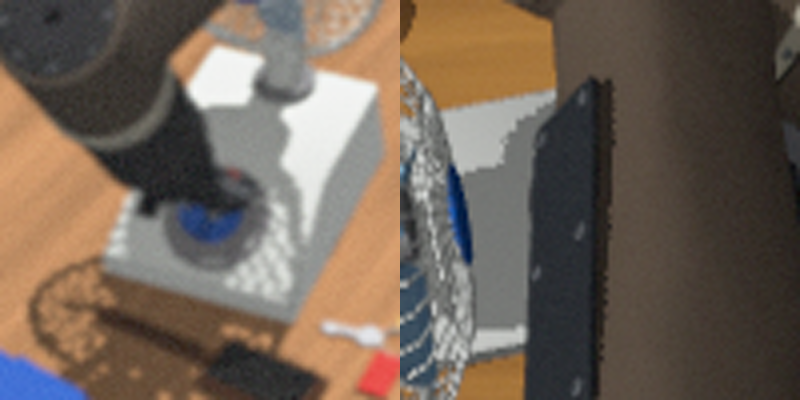

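The knob turned with low forces and the fan stayed put. Now I'll push it home.

Run:
```python
from h import *
from bench import r, vision, kin, status
p=np.load("p1.npy");D=deckT(p);c=np.load("c.npy");Q=q(toolR(p,0,1))
f=lambda o:D[:3,:3].T@o["ft_force"]
for k in range(1,21):
    c[2]-=.001
    r.line_to((D@[*c,1])[:3],Q,max_speed=.02); o=status.get_obs();F=f(o)
    c[:2]+=np.clip(F[:2]*5e-5,-3e-4,3e-4)
    e=np.linalg.inv(D)@[*o["eef_pos"],1]
    print(k,F.round(1).tolist(),np.round((e[:3]-[0,0,.018])*1000,1).tolist(),"tau",round(float(D[:3,2]@o["wrist_torque"]),2))
    if F[2]>10.5: break
np.save("c.npy",c);print(o["t"])
```

```text
1 [0.1, 2.2, 1.4] [0.5, 0.2, 14.8] tau -0.1
2 [-0.0, 1.9, 1.5] [0.5, 0.2, 13.7] tau -0.05
3 [-0.3, 1.5, 2.1] [0.5, 0.2, 12.7] tau -0.05
4 [-0.7, -0.2, 1.3] [0.5, 0.3, 11.7] tau 0.02
5 [-0.4, 0.7, 1.4] [0.5, 0.3, 10.7] tau -0.07
6 [-0.4, -1.4, 1.0] [0.5, 0.3, 9.7] tau -0.03
7 [-1.6, -2.3, 1.5] [0.5, 0.3, 8.7] tau -0.02
8 [-0.2, -1.9, 1.9] [0.4, 0.3, 7.6] tau -0.04
9 [1.6, -1.3, 1.2] [0.5, 0.3, 6.6] tau -0.06
10 [0.8, -0.2, 1.1] [0.4, 0.3, 5.6] tau -0.02
11 [0.8, -1.0, 1.1] [0.5, 0.3, 4.6] tau 0.0
12 [1.0, -1.3, 1.6] [0.5, 0.3, 3.6] tau -0.05
13 [-0.1, -0.6, 0.8] [0.5, 0.3, 2.6] tau 0.03
14 [-1.1, 0.2, 0.5] [0.5, 0.3, 1.6] tau -0.0
15 [-0.9, -0.0, 1.5] [0.5, 0.3, 0.5] tau -0.04
16 [1.5, 2.0, 6.8] [0.5, 0.2, 0.2] tau -0.07
17 [1.5, 3.0, 13.9] [0.5, 0.2, 0.1] tau -0.07
25.7583
```

Home, with a firm stop at 0.1 mm. Now I'll ease off, release, retreat and look.

Run:
```python
from h import *
from bench import r, vision, kin, status
p=np.load("p1.npy");D=deckT(p);c=np.load("c.npy");Q=q(toolR(p,0,1))
P=lambda h:(D@[c[0],c[1],h,1])[:3]
r.line_to(P(c[2]+.0008),Q,max_speed=.02)
r.move_gripper(.022); r.move_gripper(.085)
r.line_to(P(.14),Q,max_speed=.08)
r.move_to(P(.14),q(toolR(p,1.3,1)));r.sleep(.2)
B=vision.get_image("wrist");o=status.get_obs();print(o["t"],o["ft_force"],o["width"])
D2=(D@[.0425,0,0,1])[:3]; print(proj(B,D2))
m=np.hstack([cv2.resize(B["image"],(533,400)),cv2.resize(B["image"][130:270,210:350],(260,260)).copy() if 0 else cv2.copyMakeBorder(cv2.resize(B["image"][130:270,210:350],(260,260),interpolation=2),0,140,0,0,cv2.BORDER_CONSTANT)])
cv2.imwrite("pics/f.png",m[:,:,::-1])
```

```text
30.0083 [-0.61976948  0.33585464  0.11222788] 0.08504352170303674
[[327.4965445  208.34806039]]
```

View pics/f.png

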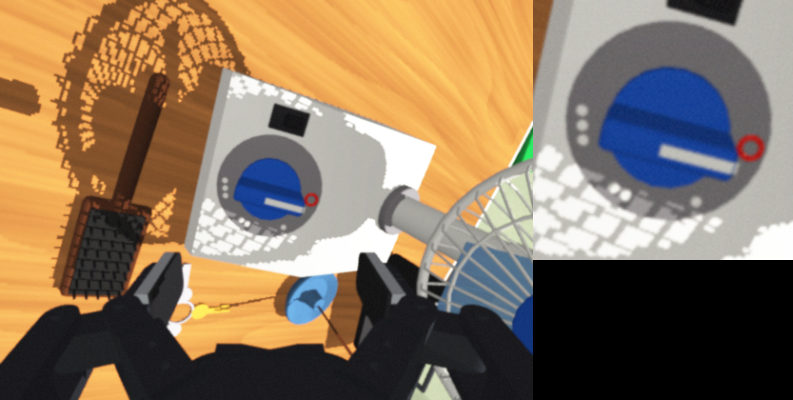

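The white pointer is at the red ring (crop about (750,148)), the bar runs parallel to the deck's sides, no orange collar shows, and the fan and small items are where they were. I'll hand in.

```bash
python3 -c "
from bench import r, vision, kin, status
print(r.hand_in())"
```

```text
the job is handed in; nothing more can be done
None
```

The fan's knob is off: I pulled it fully out, turned it to the red ring, pushed it home and let go, with no visible shift of the fan or the items near it; the job is handed in at about 30 s of the 72 s limit (no verdict was returned).

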